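# Line up the sample bottles by height

## Robot

A 6-joint arm with a two-finger parallel gripper is mounted at the origin on a cart in front of the work surface, level with it; the furniture and walls round the work are solid. World frame = base frame: x ahead of the robot, y to its left, z up, the work surface at z = 0. Lengths are in mm, angles in rad, forces in N, time in s.
With the tool pointing down it reaches from about 350 to 975 mm from the base axis. Payload 7.1 kg.
Tool frame: the origin (TCP) lies at the very end of the fingers, on their centre line; the grasp point (between the pads) lies 19 mm behind it; z points along the fingers, y is the line along which they close (so a half turn about z gives the same grasp; the last joint's range is limited). The gripper opens to 88 mm and grips with 3 to 60 N. Pads are 20 mm wide; open, the fingers measure 115 mm over their backs; the gripper's body (75 mm by 178 mm) begins 61 mm behind the grasp point.
Start: joints at [1.28, 0.423, 1.63, -0, 1.089, -0.019], TCP at [167.759, 602.048, 222.675] pointing down, gripper open.
Joint ranges: [-3, 3], [-0.9, 2.11], [0.09, 2.58], [-1.31, 4.45], [0.11, 2.69], [-2.54, 2.54]. Speed limits (rad/s): [2.39, 2.39, 3.01, 3.14, 3.14, 3.14].

## Interface

Orientations are given as a rotation vector (axis times angle).
In Python, from workcell import * gives the robot as it stands.
- The arm moves only by the tool step_arm, never from a script. Its argument "deltas" is a list of rows, each a list of 3 entries, a list of its own where there are three numbers: the shift along the tool's x, y, z in units of 300 mm (1.0 is 300 mm), then the turn, a rotation vector about the tool's x, y, z in units of 1.5 rad (1.0 is 1.5 rad), then the gripper command: -1 is shut, 1 is fully open, values between are in proportion. In form: [[[dx, dy, dz], [rx, ry, rz], gripper], ...]. A call has 1 to 20 rows; each row is the pose to reach, as a shift and turn from the pose commanded when the call began, along the tool's axes at that moment; what a row does not reach only later rows make up. A row lasts 1/12 s, in which the tool goes at most 41.7 mm and 7.16 degrees, less where a joint would pass 70% of its speed; a pose out of reach is approached as far as the arm can. A call with a number of a shift or a turn outside -1 to 1 is refused whole. A call with a gripper value outside its range is refused whole. The fingers move at their own pace and stop on an object; the grip force is fixed at half the most. Time passes only in rows, so rows that repeat a pose let the fingers close. It gives the time, the measured TCP pose, the force, the opening and the grip force at its end, in the units of the state.
- get_obs(): the state, without advancing time (a new reading comes with each control period).
- get_image(name): name is "scene" or "top" or "wrist"; returns a dict with "pixels" (420x560x3 uint8, red, green, blue), "fx", "fy", "cx", "cy" (pixels), "T" (4x4, takes a point from camera to world coordinates). Camera axes: x right, y down, z forward; pixel columns grow to the right and rows downward; lengths in mm; the calibration is good to about 2 mm. A picture is of the moment at which its call begins. There is no depth.
- close_job(): hands the job in; it is judged then, once.
The state is a dict: "t": time; "qpos": joint angles; "qvel": joint speeds; "joint_torque": joint torques, N m; "ee_pos": TCP position; "orientation": TCP orientation; "ft_force": force on the tool from outside, world axes, zero at the start; "moment": the same for the moment, N m; "width": finger opening in mm; "grasp_force": force on a finger pad.
Only numpy, scipy, OpenCV 4.12 (cv2) and the standard library are available. Lean on these libraries where they do the work, as an engineer would, in place of code of your own. Each camera call takes 0.05 s, during which the arm holds its last target. There are 200 camera calls.

## Task

Stand the four amber sample bottles on the round marks of the low aluminium rail, one upright and centred on each mark, in order of height: the shortest on the mark next to the red end stop, rising to the tallest at the grey end.

Things in the scene. Friction and masses are not known exactly. Their poses are not given: they have to be found in the camera images.
- bottle_white: upright amber sample bottle with a white screw cap, the shortest of the four: 55 mm tall over the cap, round, 40 mm in diameter and straight from the foot up to 35 mm, the cap (top 14 mm) 36 mm in diameter; about 100 g; loose, standing on the bench (height 0) at the start. Origin at the centre of its underside, z up along its axis.
- bottle_yellow: upright amber sample bottle with a yellow screw cap, the second shortest of the four: 72 mm tall over the cap, round, 40 mm in diameter and straight from the foot up to 52 mm, the cap (top 14 mm) 36 mm in diameter; about 100 g; loose, standing on the bench (height 0) at the start. Origin at the centre of its underside, z up along its axis.
- bottle_green: upright amber sample bottle with a green screw cap, the second tallest of the four: 89 mm tall over the cap, round, 40 mm in diameter and straight from the foot up to 69 mm, the cap (top 14 mm) 36 mm in diameter; about 100 g; loose, standing on the bench (height 0) at the start. Origin at the centre of its underside, z up along its axis.
- bottle_blue: upright amber sample bottle with a blue screw cap, the tallest of the four: 106 mm tall over the cap, round, 40 mm in diameter and straight from the foot up to 86 mm, the cap (top 14 mm) 36 mm in diameter; about 100 g; loose, standing on the bench (height 0) at the start. Origin at the centre of its underside, z up along its axis.
- mark_a: round black mark with a thin white rim, 50 mm in diameter, printed flat on the top of the low aluminium rail (rail 80 x 372 mm, top 10 mm above the bench; fixed). The first of four in a straight row of 75 mm pitch, a, b, c, d from the robot's left to its right. Origin at the centre of the mark on the rail's top; its y axis runs along the rail (from d towards a), its x axis across it, z up.
- mark_b: round black mark with a thin white rim, 50 mm in diameter, printed flat on the top of the low aluminium rail (rail 80 x 372 mm, top 10 mm above the bench; fixed). The second of four in a straight row of 75 mm pitch, a, b, c, d from the robot's left to its right. Origin at the centre of the mark on the rail's top; its y axis runs along the rail (from d towards a), its x axis across it, z up.
- mark_c: round black mark with a thin white rim, 50 mm in diameter, printed flat on the top of the low aluminium rail (rail 80 x 372 mm, top 10 mm above the bench; fixed). The third of four in a straight row of 75 mm pitch, a, b, c, d from the robot's left to its right. Origin at the centre of the mark on the rail's top; its y axis runs along the rail (from d towards a), its x axis across it, z up.
- mark_d: round black mark with a thin white rim, 50 mm in diameter, printed flat on the top of the low aluminium rail (rail 80 x 372 mm, top 10 mm above the bench; fixed). The last of four in a straight row of 75 mm pitch, a, b, c, d from the robot's left to its right. Origin at the centre of the mark on the rail's top; its y axis runs along the rail (from d towards a), its x axis across it, z up.
- red_stop: red end stop, a block 70 mm across the rail, 16 mm along it and 22 mm high, fixed on one end of the rail, 59.5 mm beyond the centre of the nearest mark (a or d; it varies); a grey one of the same size stands at the other end. Origin at the centre of its underside, on the rail's top; y along the rail.
Mind the look-alikes: they are no part of the job. What is shaped like the bottle_green but pink is not meant.

How it is judged (in metres and radians):
At the end, for the whole second after the job is handed in: From the red end stop on, the marks carry the white, yellow, green and blue capped bottles (rising height), each centred within 12 mm, its underside on the rail (-4 to +5 mm), upright within 0.1 rad and at rest (under 0.02 m/s) (((horizontal distance between red_stop and mark_a below 0.1 m and horizontal distance between bottle_white and mark_a below 0.012 m and horizontal distance between bottle_yellow and mark_b below 0.012 m and horizontal distance between bottle_green and mark_c below 0.012 m and horizontal distance between bottle_blue and mark_d below 0.012 m) or (horizontal distance between red_stop and mark_d below 0.1 m and horizontal distance between bottle_white and mark_d below 0.012 m and horizontal distance between bottle_yellow and mark_c below 0.012 m and horizontal distance between bottle_green and mark_b below 0.012 m and horizontal distance between bottle_blue and mark_a below 0.012 m)) and angle between each of bottle_white, bottle_yellow, bottle_green, bottle_blue's own z axis and vertical below 0.1 rad and height (world z) of bottle_white between 0.006 and 0.015 m and linear speed of each of bottle_white, bottle_yellow, bottle_green, bottle_blue below 0.02 m/s and height (world z) of bottle_yellow between 0.006 and 0.015 m and height (world z) of bottle_green between 0.006 and 0.015 m and height (world z) of bottle_blue between 0.006 and 0.015 m); the robot touches nothing.
It also fails if it takes over 96 s, if anything falls off the work surface, if the arm or the gripper's body presses on something with over 40 N, if the wrist force passes 120 N, or if a joint passes its speed limit or range.

## Working session

There is one attempt and no reset: what is moved stays moved. The work goes in short steps, Python scripts to look and compute and a tool call to move; the robot and the scene stay as the last step left them, time stands still between calls to the robot, and variables do not carry over. Pictures are saved under pics/ and viewed, at most 14 in all, crops included, and the job is handed in when it is done.

Besides the shell and the picture viewer there is one more tool, called after "Call:" in YAML: its name, and indented under it one key for each argument. step_arm: Moves the arm, as the interface text tells. Its arguments: {"type":"object","properties":{"deltas":{"type":"array","items":{"type":"array"}}},"required":["deltas"]}

```bash
mkdir -p pics; python3 - <<'E'
from workcell import *
import cv2,numpy as np
o=get_obs();print(o)
for n in("top","scene"):
    im=get_image(n);cv2.imwrite(f"pics/{n}0.png",im["pixels"][:,:,::-1]);print(n,im["fx"],im["cx"],im["cy"],np.round(im["T"],3).tolist())
E
```

```text
{'t': 0.0, 'qpos': array([ 1.28001046e+00,  4.23827328e-01,  1.63069203e+00,  7.18082373e-06,
        1.08861492e+00, -1.89926275e-02]), 'qvel': array([-2.86220356e-04,  1.36653644e-03, -4.36985180e-05,  1.08972934e-03,
       -1.09435060e-03,  7.20252130e-04]), 'joint_torque': array([-2.57298670e-03, -5.44618285e+01, -2.73658919e+01,  6.42248732e-02,
        2.27102812e-02, -1.33359408e-04]), 'ee_pos': array([167.59415259, 601.52496781, 221.90934778]), 'orientation': array([-4.25590939e-01, -3.11238451e+00,  2.39085421e-03]), 'ft_force': array([-0.58656646,  0.87070244, -1.01063694]), 'moment': array([ 0.00214348, -0.02496582, -0.00882916]), 'grasp_force': 0.0, 'width': 87.9668704387144}
top 425.51699899669194 278.4571669853249 214.8458043534011 [[0.026, -0.998, 0.057, 473.631], [-0.999, -0.024, 0.022, 163.46], [-0.021, -0.057, -0.998, 1178.119], [0.0, 0.0, 0.0, 1.0]]
scene 488.8533269834105 285.7917858904033 205.8260786053216 [[0.526, -0.554, 0.645, -122.759], [-0.85, -0.354, 0.389, -236.785], [0.013, -0.754, -0.657, 742.288], [0.0, 0.0, 0.0, 1.0]]
```

View pics/top0.png

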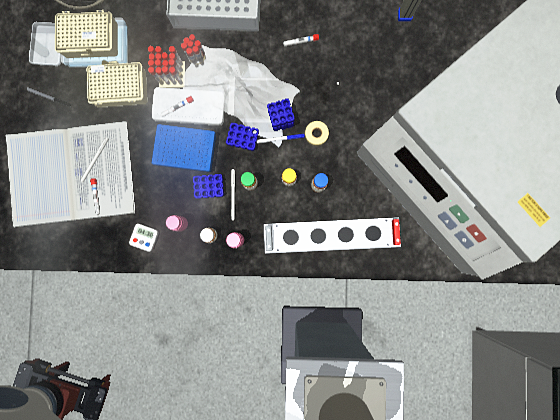

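View pics/scene0.png

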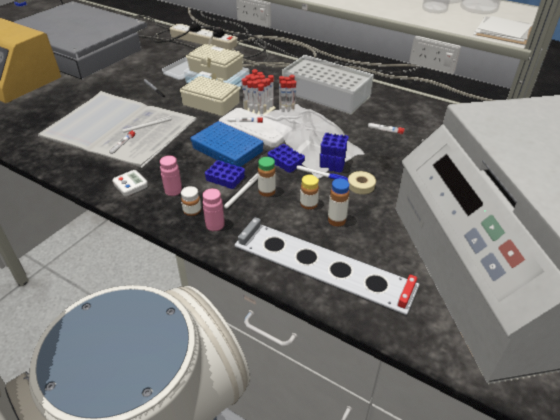

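The red stop is at the mark_d end (397,232 in the top view), so the order is d white, c yellow, b green, a blue. The caps are at about (208,235) white, (289,176) yellow, (247,180) green and (320,181) blue. Pink decoys flank the white one, and the analyser is to the right.

```bash
cat > h.py <<'E'
from workcell import *
import cv2,numpy as np
from scipy.spatial.transform import Rotation as R
def ray(im,p):
    d=np.array([(p[0]-im["cx"])/im["fx"],(p[1]-im["cy"])/im["fy"],1.]);T=np.array(im["T"])
    return T[:3,3],T[:3,:3]@d
def onz(im,p,z):
    o,d=ray(im,p);return o+d*(z-o[2])/d[2]
def tri(i1,p1,i2,p2):
    o1,d1=ray(i1,p1);o2,d2=ray(i2,p2)
    s=np.linalg.lstsq(np.c_[d1,-d2],o2-o1,rcond=None)[0]
    a,b=o1+s[0]*d1,o2+s[1]*d2;return (a+b)/2,np.linalg.norm(a-b)
def blob(mask,near,r=14):
    m=np.zeros_like(mask);cv2.circle(m,tuple(int(round(v)) for v in near),r,255,-1)
    n,l,s,c=cv2.connectedComponentsWithStats(cv2.bitwise_and(mask,m))
    if n<2:return None
    k=1+np.argmax(s[1:,4]);return c[k],s[k]
def hsv(im,lo,hi):return cv2.inRange(cv2.cvtColor(im["pixels"],cv2.COLOR_RGB2HSV),lo,hi)
COL=dict(white=((0,0,150),(180,60,255)),yellow=((22,130,120),(35,255,255)),green=((45,110,60),(85,255,255)),blue=((98,130,70),(118,255,255)),pink=((150,60,100),(175,255,255)))
H=dict(white=55,yellow=72,green=89,blue=106)
def go(x,y,z,yaw=None):
    """delta in move units from the measured pose to a world target; yaw = world angle (deg) of the closing line"""
    o=get_obs();M=R.from_rotvec(o["orientation"]).as_matrix();d=M.T@(np.array([x,y,z])-o["ee_pos"])/300
    c=np.degrees(np.arctan2(M[1,1],M[0,1]))
    if yaw is None:yaw=c
    a=np.radians(yaw);yv=np.array([np.cos(a),np.sin(a),0]);zv=np.array([0,0,-1.])
    r=R.from_matrix(M.T@np.c_[np.cross(yv,zv),yv,zv]).as_rotvec()/1.5
    print("yaw now %.1f"%c,"q6 %.2f"%o["qpos"][5],"d",np.round(d,4),"r",np.round(r,4),"pos",np.round(o["ee_pos"],1))
E
python3 - <<'E'
from h import *
t=get_image("top");s=get_image("scene")
for c,p,q in(("white",(208,235),(190,193)),("yellow",(289,176),(310,184)),("green",(247,180),(266,163)),("blue",(320,181),(340,186))):
    a=blob(hsv(t,*COL[c]),p);b=blob(hsv(s,*COL[c]),q)
    print(c,a[0].round(1),a[1],"top plane",onz(t,a[0],H[c]-2).round(1),"scene",b[0].round(1),"tri",[np.round(v,1) for v in tri(t,a[0],s,b[0])])
dk=hsv(t,(0,0,0),(180,255,70));ds=hsv(s,(0,0,0),(180,255,70))
for n,p,q in zip("abcd",((291,237),(318,236),(346,234),(374,233)),((274,244),(307,257),(340,270),(376,284))):
    a=blob(dk,p,11);b=blob(ds,q,13);print(n,a[0].round(1),a[1],onz(t,a[0],10).round(1),onz(s,b[0],10).round(1))
print("red",onz(t,(397,232),25).round(1))
for p in((175,223),(235,240)):
    a=blob(hsv(t,*COL["pink"]),p);print("pink",onz(t,a[0],80).round(1))
for p,q in(((459,214),(492,147)),((446,225),(473,170)),((475,233),(511,172)),((463,243),(492,194)),((400,150),(440,160)),((470,276),(470,395)),((358,153),(400,190))):
    print("box",[np.round(v) for v in tri(t,p,s,q)])
E
```

```text
white [206.4 234.9] [200 228  13  15 153] top plane [479.7 378.3  53. ] scene [189.  191.6] tri [array([480. , 378. ,  52.8]), np.float64(1.0)]
yellow [288.6 175. ] [282 168  14  15 162] top plane [641.9 164.2  70. ] scene [308.9 183.6] tri [array([643.4, 164.8,  57.1]), np.float64(1.4)]
green [247.3 178.5] [241 172  14  14 159] top plane [627.7 270.9  87. ] scene [266.1 162.9] tri [array([628.5, 271.2,  82. ]), np.float64(0.5)]
blue [320.7 179.7] [314 173  14  15 164] top plane [626.5  82.7 104. ] scene [339.6 183.8] tri [array([626.3,  83.1, 103.3]), np.float64(1.2)]
a [291. 244.] [290 244   3   1   3] [460.9 153.1  10. ] [479.8 154.4  10. ]
b [311. 237.] [311 236   1   3   3] [481.4  98.9  10. ] [485.5  79.6  10. ]
c [348.3 239.6] [343 236  10   6  13] [476.9  -3.   10. ] [491.1   4.6  10. ]
d [373.5 233.3] [366 226  15  15  53] [495.8 -71.2  10. ] [496.8 -70.1  10. ]
red [ 500.6 -131.2   25. ]
pink [507.9 441.7  80. ]
pink [468.  289.6  80. ]
box [array([ 534., -178.,  343.]), np.float64(16.0)]
box [array([ 513., -165.,  310.]), np.float64(16.0)]
box [array([ 498., -214.,  335.]), np.float64(19.0)]
box [array([ 478., -202.,  305.]), np.float64(18.0)]
box [array([687., -92., 196.]), np.float64(0.0)]
box [array([ 379., -309.,   11.]), np.float64(45.0)]
box [array([705., -19.,  77.]), np.float64(10.0)]
```

```bash
python3 - <<'E'
from h import *
t=get_image("top");s=get_image("scene")
dk=hsv(t,(0,0,0),(180,255,120));ds=hsv(s,(0,0,0),(180,255,120))
P=[]
for n,p,q in zip("abcd",((291,237),(318,236),(346,234),(374,233)),((274,244),(307,257),(340,270),(376,284))):
    a=blob(dk,p,11);b=blob(ds,q,14);P.append(onz(t,a[0],10));print(n,a[0].round(1),a[1],P[-1].round(1),b[1],onz(s,b[0],10).round(1))
print([np.linalg.norm(P[i]-P[i+1]).round(1) for i in range(3)])
P=np.array(P)
d=(P[3]-P[0])/225;print("dir",d, "ang",np.degrees(np.arctan2(d[1],d[0])))
for p,q in(((459,214),(492,233)),((446,225),(474,243)),((475,233),(513,253)),((463,243),(493,270)),((420,174),(457,183))):
    print("box",[np.round(v) for v in tri(t,p,s,q)])
for p in((358,153),(470,278)): print(onz(t,p,10).round())
go(480,378,150,38.2)
E
```

```text
a [290.4 236.9] [283 230  16  15 174] [480.3 155.3  10. ] [265 238  19  13 203] [480. 154.  10.]
b [317.7 235.6] [311 229  15  15 175] [485.8  80.5  10. ] [297 250  20  14 222] [485.6  79.3  10. ]
c [345.3 234.3] [338 227  16  15 178] [491.    5.5  10. ] [330 262  21  16 247] [491.1   4.7  10. ]
d [372.9 233. ] [365 226  16  15 182] [496.6 -69.6  10. ] [366 276  21  16 270] [496.5 -70.3  10. ]
[np.float64(75.0), np.float64(75.3), np.float64(75.3)]
dir [ 0.07231293 -0.99960225  0.        ] ang -85.86233359740058
box [array([ 541., -229.,  192.]), np.float64(2.0)]
box [array([ 517., -207.,  178.]), np.float64(4.0)]
box [array([ 499., -265.,  202.]), np.float64(5.0)]
box [array([ 476., -248.,  176.]), np.float64(4.0)]
box [array([ 632., -140.,  197.]), np.float64(3.0)]
[716. -26.  10.]
[ 382. -332.   10.]
yaw now 74.4 q6 -0.02 d [-1.2031 -0.4393  0.2415] r [-3.000e-04  1.000e-04  4.215e-01] pos [167.7 601.9 222.4]
```

Call:
step_arm:
  deltas:
    - [[-0.7,-0.25,0],[0,0,0.8],1]
    - [[-0.7,-0.25,0],[0,0,0.8],1]
    - [[-0.7,-0.25,0],[0,0,0.8],1]
    - [[-0.7,-0.25,0],[0,0,0.8],1]
    - [[-0.7,-0.25,0],[0,0,0.8],1]
    - [[-0.7,-0.25,0],[0,0,0.8],1]
    - [[-0.7,-0.25,0],[0,0,0.8],1]
    - [[-0.7,-0.25,0],[0,0,0.8],1]
    - [[-0.7,-0.25,0],[0,0,0.8],1]
    - [[-0.7,-0.25,0],[0,0,0.8],1]
    - [[-0.7,-0.25,0],[0,0,0.8],1]
    - [[-0.7,-0.25,0],[0,0,0.8],1]

```text
t: 1.3
ee_pos: [349.9, 473.4, 222.6]
orientation: [-2.106, -2.331, 0.0]
ft_force: [0.2, -0.6, 0.9]
width: 87.7
grasp_force: 0.0
```

```bash
python3 -c "
from h import *
go(480,378,130,-15)"
```

```text
yaw now 5.8 q6 0.81 d [-0.3603  0.3992  0.3088] r [-0.      0.      0.2422] pos [349.9 473.4 222.6]
```

Call:
step_arm:
  deltas:
    - [[-0.36,0.399,0.309],[0,0,0.242],1]
    - [[-0.36,0.399,0.309],[0,0,0.242],1]
    - [[-0.36,0.399,0.309],[0,0,0.242],1]
    - [[-0.36,0.399,0.309],[0,0,0.242],1]
    - [[-0.36,0.399,0.309],[0,0,0.242],1]
    - [[-0.36,0.399,0.309],[0,0,0.242],1]
    - [[-0.36,0.399,0.309],[0,0,0.242],1]
    - [[-0.36,0.399,0.4],[0,0,0.242],1]
    - [[-0.36,0.399,0.5],[0,0,0.242],1]
    - [[-0.36,0.399,0.6],[0,0,0.242],1]
    - [[-0.36,0.399,0.67],[0,0,0.242],1]
    - [[-0.36,0.399,0.702],[0,0,0.242],1]
    - [[-0.36,0.399,0.702],[0,0,0.242],1]
    - [[-0.36,0.399,0.702],[0,0,0.242],-1]
    - [[-0.36,0.399,0.702],[0,0,0.242],-1]
    - [[-0.36,0.399,0.702],[0,0,0.242],-1]
    - [[-0.36,0.399,0.702],[0,0,0.242],-1]
    - [[-0.36,0.399,0.702],[0,0,0.242],-1]
    - [[-0.36,0.399,0.702],[0,0,0.242],-1]
    - [[-0.36,0.399,0.702],[0,0,0.242],-1]

```text
t: 2.97
ee_pos: [479.9, 377.8, 12.4]
orientation: [-2.495, -1.91, -0.001]
ft_force: [-0.3, 0.7, -0.9]
width: 44.3
grasp_force: 0.0
```

```bash
python3 -c "
from h import *
go(480,378,140,20);go(496.6,-69.8,140,20)"
```

```text
yaw now -15.1 q6 0.91 d [ 8.000e-04  4.000e-04 -4.252e-01] r [ 2.000e-04 -2.000e-04 -4.088e-01] pos [479.9 377.8  12.4]
yaw now -15.1 q6 0.91 d [-1.4256  0.4435 -0.4256] r [ 2.000e-04 -2.000e-04 -4.088e-01] pos [479.9 377.8  12.4]
```

Call:
step_arm:
  deltas:
    - [[0,0,0],[0,0,0],-1]
    - [[0,0,0],[0,0,0],-1]
    - [[0,0,0],[0,0,0],-1]
    - [[0,0,0],[0,0,0],-1]
    - [[0,0,-0.05],[0,0,0],-1]
    - [[0,0,-0.15],[0,0,0],-1]
    - [[0,0,-0.27],[0,0,0],-1]
    - [[0,0,-0.39],[0,0,0],-1]
    - [[0,0,-0.425],[0,0,0],-1]
    - [[-0.05,0.02,-0.425],[0,0,-0.05],-1]
    - [[-0.15,0.05,-0.425],[0,0,-0.1],-1]
    - [[-0.27,0.09,-0.425],[0,0,-0.17],-1]
    - [[-0.4,0.13,-0.425],[0,0,-0.24],-1]
    - [[-0.53,0.17,-0.425],[0,0,-0.31],-1]
    - [[-0.66,0.21,-0.425],[0,0,-0.36],-1]
    - [[-0.78,0.24,-0.425],[0,0,-0.4],-1]
    - [[-0.9,0.28,-0.425],[0,0,-0.409],-1]
    - [[-0.96,0.3,-0.425],[0,0,-0.409],-1]
    - [[-1.0,0.31,-0.425],[0,0,-0.409],-1]
    - [[-1.0,0.31,-0.425],[0,0,-0.409],-1]

```text
t: 4.63
ee_pos: [490.7, 62.1, 139.0]
orientation: [-1.804, -2.571, 0.001]
ft_force: [0.3, 0.4, -1.0]
width: 39.5
grasp_force: 30.0
```

```bash
python3 -c "
from h import *
go(496.6,-69.8,60,20);go(496.6,-69.8,23,20);print(get_obs()['width'])"
```

```text
yaw now 19.9 q6 -0.24 d [-0.4202 -0.1306  0.2635] r [-0.0008 -0.0001 -0.0015] pos [490.7  62.1 139. ]
yaw now 19.9 q6 -0.24 d [-0.4202 -0.1304  0.3868] r [-0.0008 -0.0001 -0.0015] pos [490.7  62.1 139. ]
39.467765268393705
```

Call:
step_arm:
  deltas:
    - [[-0.05,-0.02,0],[0,0,0],-1]
    - [[-0.15,-0.05,0],[0,0,0],-1]
    - [[-0.27,-0.09,0],[0,0,0],-1]
    - [[-0.36,-0.115,0],[0,0,0],-1]
    - [[-0.42,-0.13,0],[0,0,0],-1]
    - [[-0.42,-0.13,0],[0,0,0],-1]
    - [[-0.42,-0.13,0.1],[0,0,0],-1]
    - [[-0.42,-0.13,0.2],[0,0,0],-1]
    - [[-0.42,-0.13,0.3],[0,0,0],-1]
    - [[-0.42,-0.13,0.35],[0,0,0],-1]
    - [[-0.42,-0.13,0.375],[0,0,0],-1]
    - [[-0.42,-0.13,0.387],[0,0,0],-1]
    - [[-0.42,-0.13,0.387],[0,0,0],-1]
    - [[-0.42,-0.13,0.387],[0,0,0],-1]

```text
t: 5.8
ee_pos: [498.4, -67.2, 24.1]
orientation: [1.8, 2.574, 0.001]
ft_force: [0.2, -0.5, -0.4]
width: 39.6
grasp_force: 30.0
```

```bash
python3 -c "
from h import *
go(496.6,-69.8,22.8,20);o=get_obs();print(o['width'],o['ft_force'])"
```

```text
yaw now 20.1 q6 -0.51 d [-0.0061 -0.0088  0.0042] r [0.0007 0.0003 0.0008] pos [498.4 -67.2  24.1]
39.586763292748664 [ 0.18339945 -0.45283418 -0.3737234 ]
```

Call:
step_arm:
  deltas:
    - [[-0.006,-0.009,0.004],[0,0,0],-1]
    - [[-0.006,-0.009,0.004],[0,0,0],-1]
    - [[-0.006,-0.009,0.004],[0,0,0],-1]
    - [[-0.006,-0.009,0.004],[0,0,0],1]
    - [[-0.006,-0.009,0.004],[0,0,0],1]
    - [[-0.006,-0.009,0.004],[0,0,0],1]
    - [[-0.006,-0.009,0.004],[0,0,0],1]
    - [[-0.006,-0.009,0.004],[0,0,0],1]
    - [[-0.006,-0.009,0.004],[0,0,0],1]
    - [[-0.006,-0.009,0.004],[0,0,0],1]
    - [[-0.006,-0.009,0.004],[0,0,0],1]
    - [[-0.006,-0.009,0.004],[0,0,0],1]
    - [[-0.006,-0.009,-0.05],[0,0,0],1]
    - [[-0.006,-0.009,-0.15],[0,0,0],1]
    - [[-0.006,-0.009,-0.27],[0,0,0],1]
    - [[-0.006,-0.009,-0.4],[0,0,0],1]
    - [[-0.006,-0.009,-0.5],[0,0,0],1]
    - [[-0.006,-0.009,-0.5],[0,0,0],1]
    - [[-0.006,-0.009,-0.5],[0,0,0],1]

```text
t: 7.38
ee_pos: [496.9, -70.6, 175.2]
orientation: [1.799, 2.571, 0.003]
ft_force: [-0.9, 0.6, 0.5]
width: 87.6
grasp_force: 0.0
```

```bash
python3 -c "
from h import *
t=get_image('top');a=blob(hsv(t,*COL['white']),(373,233),9);print(a[0],a[1],onz(t,a[0],63).round(1))
cv2.imwrite('pics/t1.png',cv2.resize(t['pixels'][120:280,180:440,::-1],None,fx=3,fy=3))
go(642,164,172,8);go(642,164,30,8)"
```

```text
[375.48322148 234.02013423] [365 227  18  16 149] [493.1 -65.8  63. ]
yaw now 20.0 q6 -0.51 d [0.5673 0.7257 0.0058] r [0.0006 0.0003 0.1399] pos [495.7 -70.4 173.6]
yaw now 20.0 q6 -0.51 d [0.5675 0.7253 0.4791] r [0.0006 0.0003 0.1399] pos [495.7 -70.4 173.6]
```

View pics/t1.png

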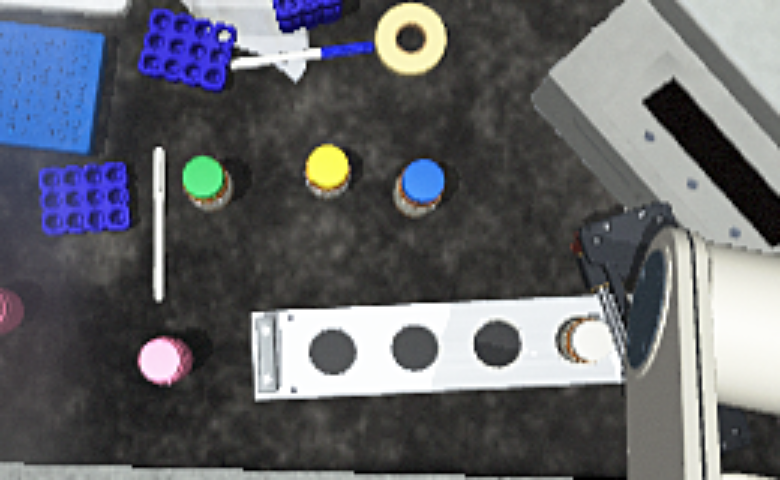

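White stands on mark d (crop 590,340). Next is yellow.

Call:
step_arm:
  deltas:
    - [[0.567,0.725,0],[0,0,0.14],1]
    - [[0.567,0.725,0],[0,0,0.14],1]
    - [[0.567,0.725,0],[0,0,0.14],1]
    - [[0.567,0.725,0],[0,0,0.14],1]
    - [[0.567,0.725,0],[0,0,0.14],1]
    - [[0.567,0.725,0],[0,0,0.14],1]
    - [[0.567,0.725,0],[0,0,0.14],1]
    - [[0.567,0.725,0],[0,0,0.14],1]
    - [[0.567,0.725,0],[0,0,0.14],1]
    - [[0.567,0.725,0],[0,0,0.14],1]
    - [[0.567,0.725,0.05],[0,0,0.14],1]
    - [[0.567,0.725,0.15],[0,0,0.14],1]

```text
t: 8.43
ee_pos: [643.4, 162.8, 130.9]
orientation: [2.061, 2.367, 0.007]
ft_force: [0.4, -0.3, -0.4]
width: 88.0
grasp_force: 0.0
```

```bash
python3 -c "
from h import *
go(642,164,25,8)"
```

```text
yaw now 7.9 q6 0.09 d [ 0.0046 -0.006   0.3529] r [ 0.0035 -0.0002 -0.0011] pos [643.4 162.8 130.9]
```

Call:
step_arm:
  deltas:
    - [[0.002,-0.003,0.1],[0,0,0],1]
    - [[0.002,-0.003,0.2],[0,0,0],1]
    - [[0.002,-0.003,0.29],[0,0,0],1]
    - [[0.002,-0.003,0.33],[0,0,0],1]
    - [[0.002,-0.003,0.345],[0,0,0],1]
    - [[0.002,-0.003,0.345],[0,0,0],1]
    - [[0.002,-0.003,0.345],[0,0,0],-1]
    - [[0.002,-0.003,0.345],[0,0,0],-1]
    - [[0.002,-0.003,0.345],[0,0,0],-1]
    - [[0.002,-0.003,0.345],[0,0,0],-1]
    - [[0.002,-0.003,0.345],[0,0,0],-1]
    - [[0.002,-0.003,0.345],[0,0,0],-1]
    - [[0.002,-0.003,0.345],[0,0,0],-1]
    - [[0.002,-0.003,0.345],[0,0,0],-1]
    - [[0.002,-0.003,0.345],[0,0,0],-1]
    - [[0.002,-0.003,0.345],[0,0,0],-1]
    - [[0.002,-0.003,0.345],[0,0,0],-1]

```text
t: 9.85
ee_pos: [641.1, 164.4, 25.2]
orientation: [2.061, 2.371, 0.001]
ft_force: [-0.1, 0.4, 2.3]
width: 39.6
grasp_force: 30.0
```

```bash
python3 -c "
from h import *
print(get_obs()['ee_pos'])
go(491,5.2,120,-4);go(491,5.2,50,-4)"
```

```text
[641.14040731 164.40627393  25.1558678 ]
yaw now 8.0 q6 0.09 d [-0.4559 -0.5693 -0.3164] r [ 3.000e-04 -1.000e-04  1.395e-01] pos [641.1 164.4  25.2]
yaw now 8.0 q6 0.09 d [-0.4559 -0.5694 -0.0831] r [ 3.000e-04 -1.000e-04  1.395e-01] pos [641.1 164.4  25.2]
```

Call:
step_arm:
  deltas:
    - [[0,0,-0.05],[0,0,0],-1]
    - [[0,0,-0.15],[0,0,0],-1]
    - [[0,0,-0.27],[0,0,0],-1]
    - [[0,0,-0.39],[0,0,0],-1]
    - [[0,0,-0.45],[0,0,0],-1]
    - [[-0.03,-0.04,-0.45],[0,0,0.02],-1]
    - [[-0.09,-0.115,-0.45],[0,0,0.04],-1]
    - [[-0.16,-0.2,-0.45],[0,0,0.06],-1]
    - [[-0.23,-0.29,-0.45],[0,0,0.08],-1]
    - [[-0.3,-0.38,-0.45],[0,0,0.1],-1]
    - [[-0.37,-0.46,-0.45],[0,0,0.12],-1]
    - [[-0.42,-0.53,-0.45],[0,0,0.135],-1]
    - [[-0.445,-0.56,-0.45],[0,0,0.14],-1]
    - [[-0.456,-0.569,-0.45],[0,0,0.14],-1]
    - [[-0.456,-0.569,-0.4],[0,0,0.14],-1]
    - [[-0.456,-0.569,-0.3],[0,0,0.14],-1]
    - [[-0.456,-0.569,-0.2],[0,0,0.14],-1]
    - [[-0.456,-0.569,-0.12],[0,0,0.14],-1]
    - [[-0.456,-0.569,-0.08],[0,0,0.14],-1]
    - [[-0.456,-0.569,-0.08],[0,0,0.14],-1]

```text
t: 11.52
ee_pos: [490.3, 5.8, 46.6]
orientation: [-2.295, -2.141, 0.004]
ft_force: [0.3, 0.9, -1.0]
width: 39.2
grasp_force: 30.0
```

```bash
python3 -c "
from h import *
go(491,5.2,35.8,-4)"
```

```text
yaw now -4.0 q6 0.06 d [-0.0017  0.0025  0.0361] r [-0.0025  0.0001  0.0003] pos [490.3   5.8  46.6]
```

Call:
step_arm:
  deltas:
    - [[0,0.002,0.02],[0,0,0],-1]
    - [[0,0.002,0.035],[0,0,0],-1]
    - [[0,0.002,0.043],[0,0,0],-1]
    - [[0,0.002,0.043],[0,0,0],-1]
    - [[0,0.002,0.043],[0,0,0],-1]

```text
t: 11.93
ee_pos: [491.9, 5.1, 36.6]
orientation: [2.298, 2.141, 0.001]
ft_force: [-0.0, -0.2, -2.3]
width: 39.4
grasp_force: 30.0
```

```bash
python3 -c "
from h import *
go(491,5.2,35.8,-4);print(get_obs()['ft_force'])"
```

```text
yaw now -4.0 q6 0.06 d [ 0.     -0.0031  0.0026] r [ 0.0006 -0.     -0.0004] pos [491.9   5.1  36.6]
[-0.00285394 -0.1841596  -2.33605378]
```

Call:
step_arm:
  deltas:
    - [[0,-0.003,0.002],[0,0,0],-1]
    - [[0,-0.003,0.002],[0,0,0],-1]
    - [[0,-0.003,0.002],[0,0,0],1]
    - [[0,-0.003,0.002],[0,0,0],1]
    - [[0,-0.003,0.002],[0,0,0],1]
    - [[0,-0.003,0.002],[0,0,0],1]
    - [[0,-0.003,0.002],[0,0,0],1]
    - [[0,-0.003,0.002],[0,0,0],1]
    - [[0,-0.003,0.002],[0,0,0],1]
    - [[0,-0.003,0.002],[0,0,0],1]
    - [[0,-0.003,-0.05],[0,0,0],1]
    - [[0,-0.003,-0.15],[0,0,0],1]
    - [[0,-0.003,-0.27],[0,0,0],1]
    - [[0,-0.003,-0.4],[0,0,0],1]
    - [[0,-0.003,-0.5],[0,0,0],1]
    - [[0,-0.003,-0.5],[0,0,0],1]

```text
t: 13.27
ee_pos: [494.2, 5.1, 191.8]
orientation: [2.293, 2.137, 0.011]
ft_force: [1.9, 0.2, 0.2]
width: 88.0
grasp_force: 0.0
```

```bash
python3 -c "
from h import *
go(628,271,187,15);go(628,271,42,15)"
```

```text
yaw now -4.0 q6 0.06 d [0.9154 0.3824 0.0204] r [ 0.0067  0.0007 -0.2215] pos [494.2   5.1 191.8]
yaw now -4.0 q6 0.06 d [0.9151 0.3775 0.5037] r [ 0.0067  0.0007 -0.2215] pos [494.2   5.1 191.8]
```

Call:
step_arm:
  deltas:
    - [[0.915,0.388,0.04],[0,0,-0.221],1]
    - [[0.915,0.388,0.04],[0,0,-0.221],1]
    - [[0.915,0.388,0.04],[0,0,-0.221],1]
    - [[0.915,0.388,0.04],[0,0,-0.221],1]
    - [[0.915,0.388,0.04],[0,0,-0.221],1]
    - [[0.915,0.388,0.04],[0,0,-0.221],1]
    - [[0.915,0.388,0.04],[0,0,-0.221],1]
    - [[0.915,0.388,0.04],[0,0,-0.221],1]
    - [[0.915,0.388,0.04],[0,0,-0.221],1]
    - [[0.915,0.388,0.04],[0,0,-0.221],1]
    - [[0.915,0.388,0.08],[0,0,-0.221],1]
    - [[0.915,0.388,0.08],[0,0,-0.221],1]

```text
t: 14.27
ee_pos: [624.3, 268.6, 159.7]
orientation: [-1.914, -2.489, 0.005]
ft_force: [0.0, -0.3, -1.0]
width: 88.1
grasp_force: 0.0
```

```bash
python3 -c "
from h import *
go(628,271,39,15)"
```

```text
yaw now 14.9 q6 0.13 d [0.0048 0.0156 0.4024] r [-0.0025  0.0004 -0.0015] pos [624.3 268.6 159.7]
```

Call:
step_arm:
  deltas:
    - [[0.002,0.004,0.1],[0,0,0],1]
    - [[0.002,0.004,0.2],[0,0,0],1]
    - [[0.002,0.004,0.3],[0,0,0],1]
    - [[0.002,0.004,0.37],[0,0,0],1]
    - [[0.002,0.004,0.4],[0,0,0],1]
    - [[0.002,0.004,0.405],[0,0,0],1]
    - [[0.002,0.004,0.405],[0,0,0],-1]
    - [[0.002,0.004,0.405],[0,0,0],-1]
    - [[0.002,0.004,0.405],[0,0,0],-1]
    - [[0.002,0.004,0.405],[0,0,0],-1]
    - [[0.002,0.004,0.405],[0,0,0],-1]
    - [[0.002,0.004,0.405],[0,0,0],-1]
    - [[0.002,0.004,0.405],[0,0,0],-1]
    - [[0.002,0.004,0.405],[0,0,0],-1]
    - [[0.002,0.004,0.405],[0,0,0],-1]
    - [[0.002,0.004,0.405],[0,0,0],-1]
    - [[0.002,0.004,0.405],[0,0,0],-1]

```text
t: 15.68
ee_pos: [627.2, 271.7, 40.8]
orientation: [1.913, 2.492, 0.0]
ft_force: [-0.2, 0.6, 2.1]
width: 39.2
grasp_force: 30.0
```

```bash
python3 -c "
from h import *
go(485.8,80.3,70,-4)"
```

```text
yaw now 15.0 q6 0.13 d [-0.4949 -0.6199 -0.0976] r [ 1.000e-04 -1.000e-04  2.205e-01] pos [627.2 271.7  40.8]
```

Call:
step_arm:
  deltas:
    - [[0,0,-0.05],[0,0,0],-1]
    - [[0,0,-0.15],[0,0,0],-1]
    - [[0,0,-0.27],[0,0,0],-1]
    - [[0,0,-0.36],[0,0,0],-1]
    - [[0,0,-0.4],[0,0,0],-1]
    - [[-0.03,-0.04,-0.4],[0,0,0.02],-1]
    - [[-0.1,-0.125,-0.4],[0,0,0.05],-1]
    - [[-0.18,-0.225,-0.4],[0,0,0.09],-1]
    - [[-0.26,-0.325,-0.4],[0,0,0.13],-1]
    - [[-0.34,-0.425,-0.4],[0,0,0.17],-1]
    - [[-0.41,-0.515,-0.4],[0,0,0.2],-1]
    - [[-0.46,-0.58,-0.4],[0,0,0.22],-1]
    - [[-0.485,-0.61,-0.4],[0,0,0.22],-1]
    - [[-0.495,-0.62,-0.4],[0,0,0.22],-1]
    - [[-0.495,-0.62,-0.35],[0,0,0.22],-1]
    - [[-0.495,-0.62,-0.25],[0,0,0.22],-1]
    - [[-0.495,-0.62,-0.16],[0,0,0.22],-1]
    - [[-0.495,-0.62,-0.1],[0,0,0.22],-1]
    - [[-0.495,-0.62,-0.07],[0,0,0.22],-1]
    - [[-0.495,-0.62,-0.07],[0,0,0.22],-1]

```text
t: 17.35
ee_pos: [485.2, 80.6, 59.7]
orientation: [-2.294, -2.144, 0.004]
ft_force: [-0.5, -0.7, -0.6]
width: 39.5
grasp_force: 30.0
```

Call:
step_arm:
  deltas:
    - [[0,0,0.015],[0,0,0],-1]
    - [[0,0,0.03],[0,0,0],-1]
    - [[0,0,0.033],[0,0,0],-1]
    - [[0,0,0.033],[0,0,0],-1]
    - [[0,0,0.033],[0,0,0],-1]

```text
t: 17.77
ee_pos: [486.1, 80.3, 52.3]
orientation: [2.296, 2.143, 0.001]
ft_force: [0.1, -0.3, -2.0]
width: 39.0
grasp_force: 30.0
```

```bash
python3 -c "
from h import *
go(485.8,80.3,51.1,-4)"
```

```text
yaw now -3.9 q6 0.21 d [ 0.0001 -0.0011  0.0039] r [ 0.0007 -0.0002  0.0006] pos [486.1  80.3  52.3]
```

Call:
step_arm:
  deltas:
    - [[0,-0.001,0.003],[0,0,0],-1]
    - [[0,-0.001,0.003],[0,0,0],-1]
    - [[0,-0.001,0.003],[0,0,0],1]
    - [[0,-0.001,0.003],[0,0,0],1]
    - [[0,-0.001,0.003],[0,0,0],1]
    - [[0,-0.001,0.003],[0,0,0],1]
    - [[0,-0.001,0.003],[0,0,0],1]
    - [[0,-0.001,0.003],[0,0,0],1]
    - [[0,-0.001,0.003],[0,0,0],1]
    - [[0,-0.001,0.003],[0,0,0],1]
    - [[0,-0.001,-0.05],[0,0,0],1]
    - [[0,-0.001,-0.15],[0,0,0],1]
    - [[0,-0.001,-0.27],[0,0,0],1]
    - [[0,-0.001,-0.4],[0,0,0],1]
    - [[0,-0.001,-0.46],[0,0,0],1]
    - [[0,-0.001,-0.46],[0,0,0],1]
    - [[0,-0.001,-0.46],[0,0,0],1]

```text
t: 19.18
ee_pos: [485.9, 80.3, 190.6]
orientation: [2.296, 2.142, 0.003]
ft_force: [0.3, -0.1, -0.1]
width: 87.6
grasp_force: 0.0
```

```bash
python3 -c "
from h import *
go(626.5,83,190,4);go(626.5,83,55,4)"
```

```text
yaw now -4.0 q6 0.21 d [0.0414 0.467  0.0031] r [ 0.0017 -0.0002 -0.0925] pos [485.9  80.3 190.6]
yaw now -4.0 q6 0.21 d [0.0411 0.4658 0.4531] r [ 0.0017 -0.0002 -0.0925] pos [485.9  80.3 190.6]
```

Call:
step_arm:
  deltas:
    - [[0.041,0.466,0],[0,0,-0.092],1]
    - [[0.041,0.466,0],[0,0,-0.092],1]
    - [[0.041,0.466,0],[0,0,-0.092],1]
    - [[0.041,0.466,0],[0,0,-0.092],1]
    - [[0.041,0.466,0],[0,0,-0.092],1]
    - [[0.041,0.466,0],[0,0,-0.092],1]
    - [[0.041,0.466,0],[0,0,-0.092],1]
    - [[0.041,0.466,0.08],[0,0,-0.092],1]
    - [[0.041,0.466,0.16],[0,0,-0.092],1]

```text
t: 19.93
ee_pos: [625.0, 83.0, 142.1]
orientation: [2.142, 2.296, 0.002]
ft_force: [-0.5, -0.1, -0.6]
width: 87.9
grasp_force: 0.0
```

Call:
step_arm:
  deltas:
    - [[0,0,0.1],[0,0,0],1]
    - [[0,0,0.2],[0,0,0],1]
    - [[0,0,0.27],[0,0,0],1]
    - [[0,0,0.29],[0,0,0],1]
    - [[0,0,0.298],[0,0,0],1]
    - [[0,0,0.298],[0,0,0],1]
    - [[0,0,0.298],[0,0,0],-1]
    - [[0,0,0.298],[0,0,0],-1]
    - [[0,0,0.298],[0,0,0],-1]
    - [[0,0,0.298],[0,0,0],-1]
    - [[0,0,0.298],[0,0,0],-1]
    - [[0,0,0.298],[0,0,0],-1]
    - [[0,0,0.298],[0,0,0],-1]
    - [[0,0,0.298],[0,0,0],-1]
    - [[0,0,0.298],[0,0,0],-1]
    - [[0,0,0.298],[0,0,0],-1]
    - [[0,0,0.298],[0,0,0],-1]

```text
t: 21.35
ee_pos: [625.7, 82.8, 52.3]
orientation: [2.143, 2.297, 0.0]
ft_force: [0.1, 0.7, 0.9]
width: 39.4
grasp_force: 30.0
```

```bash
python3 -c "
from h import *
go(480.2,155.1,78,-4)"
```

```text
yaw now 4.0 q6 0.04 d [ 0.2738 -0.4673 -0.0857] r [0.     0.     0.0925] pos [625.7  82.8  52.3]
```

Call:
step_arm:
  deltas:
    - [[0,0,-0.05],[0,0,0],-1]
    - [[0,0,-0.15],[0,0,0],-1]
    - [[0,0,-0.27],[0,0,0],-1]
    - [[0,0,-0.37],[0,0,0],-1]
    - [[0,0,-0.42],[0,0,0],-1]
    - [[0.02,-0.04,-0.42],[0,0,0.02],-1]
    - [[0.07,-0.12,-0.42],[0,0,0.04],-1]
    - [[0.125,-0.215,-0.42],[0,0,0.06],-1]
    - [[0.18,-0.31,-0.42],[0,0,0.08],-1]
    - [[0.235,-0.4,-0.42],[0,0,0.092],-1]
    - [[0.265,-0.45,-0.42],[0,0,0.092],-1]
    - [[0.274,-0.467,-0.42],[0,0,0.092],-1]
    - [[0.274,-0.467,-0.42],[0,0,0.092],-1]
    - [[0.274,-0.467,-0.36],[0,0,0.092],-1]
    - [[0.274,-0.467,-0.26],[0,0,0.092],-1]
    - [[0.274,-0.467,-0.17],[0,0,0.092],-1]
    - [[0.274,-0.467,-0.1],[0,0,0.092],-1]
    - [[0.274,-0.467,-0.072],[0,0,0.092],-1]
    - [[0.274,-0.467,-0.072],[0,0,0.092],-1]

```text
t: 22.93
ee_pos: [480.1, 154.4, 72.0]
orientation: [-2.296, -2.142, 0.005]
ft_force: [-0.2, -1.2, -1.5]
width: 39.5
grasp_force: 30.0
```

Call:
step_arm:
  deltas:
    - [[0,0,0.015],[0,0,0],-1]
    - [[0,0,0.03],[0,0,0],-1]
    - [[0,0,0.035],[0,0,0],-1]
    - [[0,0,0.035],[0,0,0],-1]
    - [[0,0,0.035],[0,0,0],-1]

```text
t: 23.35
ee_pos: [480.7, 155.3, 64.0]
orientation: [2.296, 2.143, 0.002]
ft_force: [0.1, 0.1, -1.2]
width: 39.6
grasp_force: 30.0
```

```bash
python3 -c "
from h import *
go(480.2,155.1,62.6,-4)"
```

```text
yaw now -3.9 q6 0.36 d [-0.0008 -0.0015  0.0045] r [ 0.0007 -0.0003  0.0006] pos [480.7 155.3  64. ]
```

Lower, release, rise, then swing left out of the camera's view.

Call:
step_arm:
  deltas:
    - [[0,-0.001,0.004],[0,0,0],-1]
    - [[0,-0.001,0.004],[0,0,0],-1]
    - [[0,-0.001,0.004],[0,0,0],1]
    - [[0,-0.001,0.004],[0,0,0],1]
    - [[0,-0.001,0.004],[0,0,0],1]
    - [[0,-0.001,0.004],[0,0,0],1]
    - [[0,-0.001,0.004],[0,0,0],1]
    - [[0,-0.001,0.004],[0,0,0],1]
    - [[0,-0.001,0.004],[0,0,0],1]
    - [[0,-0.001,0.004],[0,0,0],1]
    - [[0,-0.001,-0.05],[0,0,0],1]
    - [[0,-0.001,-0.15],[0,0,0],1]
    - [[0,-0.001,-0.27],[0,0,0],1]
    - [[0,-0.001,-0.4],[0,0,0],1]
    - [[0,-0.001,-0.5],[0,0,0],1]
    - [[0,-0.001,-0.5],[0,0,0],1]

```text
t: 24.68
ee_pos: [483.4, 156.2, 219.4]
orientation: [2.293, 2.14, 0.015]
ft_force: [1.0, -0.4, 0.1]
width: 87.7
grasp_force: 0.0
```

Call:
step_arm:
  deltas:
    - [[0.8,-0.3,0],[0,0,0],1]
    - [[0.8,-0.3,0],[0,0,0],1]
    - [[0.8,-0.3,0],[0,0,0],1]
    - [[0.8,-0.3,0],[0,0,0],1]
    - [[0.8,-0.3,0],[0,0,0],1]
    - [[0.8,-0.3,0],[0,0,0],1]
    - [[0.8,-0.3,0],[0,0,0],1]
    - [[0.8,-0.3,0],[0,0,0],1]
    - [[0.8,-0.3,0],[0,0,0],1]
    - [[0.8,-0.3,0],[0,0,0],1]

```text
t: 25.52
ee_pos: [406.8, 399.3, 212.8]
orientation: [2.297, 2.142, -0.002]
ft_force: [-0.5, 0.4, 0.5]
width: 87.5
grasp_force: 0.0
```

```bash
python3 - <<'E'
from h import *
t=get_image("top");s=get_image("scene")
cv2.imwrite('pics/t2.png',cv2.resize(t['pixels'][120:280,180:440,::-1],None,fx=3,fy=3))
cv2.imwrite('pics/s2.png',s['pixels'][:,:,::-1])
for c,m in(("blue",(480.3,155.3)),("green",(485.8,80.5)),("yellow",(491,5.5)),("white",(496.6,-69.6))):
    T=np.array(t["T"]);k=T[:3,:3].T@(np.array([*m,H[c]+8])-T[:3,3]);p=k[:2]/k[2]*t["fx"]+[t["cx"],t["cy"]]
    lo,hi=COL[c]
    if c=="white":lo=(0,0,235);hi=(180,30,255)
    a=blob(hsv(t,lo,hi),p,12)
    print(c,p.round(1),a and (a[0].round(1),a[1],(onz(t,a[0],H[c]+8)[:2]-m).round(1)))
E
```

```text
blue [290.7 236.6] (array([290.8, 236.6]), array([284, 230,  14,  14, 156], dtype=int32), array([ 0.1, -0.4]))
green [320.2 235.3] (array([320.5, 235.3]), array([314, 229,  14,  14, 159], dtype=int32), array([-0.1, -0.7]))
yellow [349. 234.] (array([349.1, 234.4]), array([342, 228,  15,  14, 158], dtype=int32), array([-0.9, -0.3]))
white [377.  232.7] (array([379.1, 233.7]), array([367, 221,  23,  25, 321], dtype=int32), array([-2.4, -5.5]))
```

View pics/t2.png

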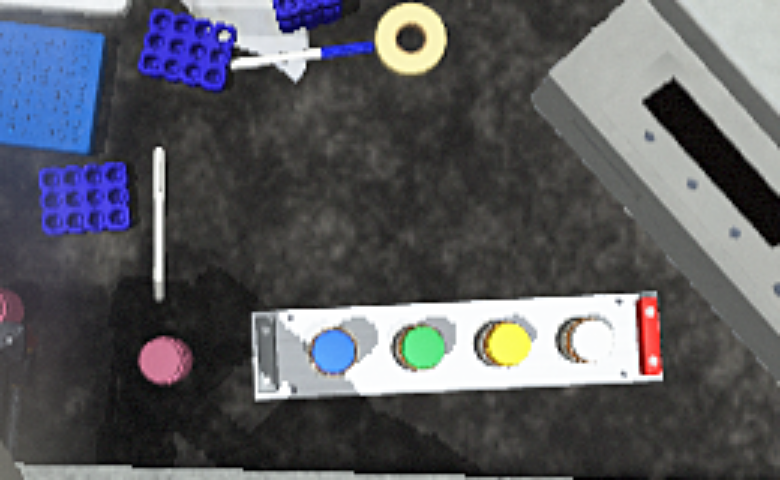

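View pics/s2.png

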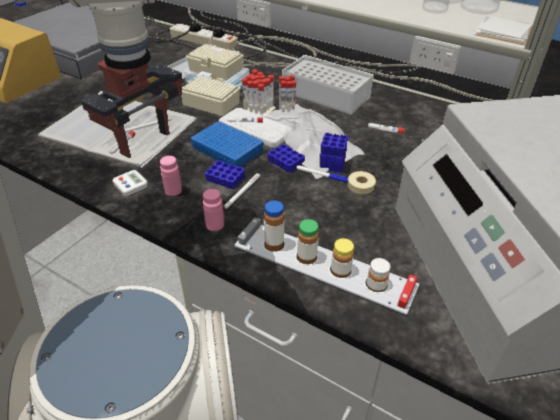

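All four bottles stand upright in the right order. Blue, green and yellow are within 1 mm. White's cap, at crop (594,340), is within about 3 mm of mark d.

```bash
python3 -c "
from workcell import *
print(close_job())"
```

```text
the job is handed in; nothing more can be done
None
```

I handed in the job with white, yellow, green and blue upright on marks d, c, b and a, rising from the red stop; blue, green and yellow measured within 1 mm of centre, white about 3 mm by eye, and no verdict came back.

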